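# Load the gravity-feed tin rack in the bakery

### The job

Load the two long tins into the sloping tin rack from its open upper end, so that they roll down to the front stop and come out in the right order: the slim tin first, resting against the stop, then the fat tin right behind it. Both lie across the lane at the end. Leave the short stubby tin on the wooden board.

Things in the scene. Friction and masses are not known exactly. Their poses are not given: they have to be found in the camera images.
- slim_tin_center (a point): The slim long tin, metal with a plain paper label: diameter 46 mm, length 96 mm, about 0.15 kg. It lies on its side on a wooden board (top 12 mm above the table), kept from rolling by 4 mm battens under it; three tins lie there side by side, 105 mm apart, in any order. Point: the tin's centre; y runs along its axis; as it lies at the start z is up and x along the row of tins.
- fat_tin_center (a point): The fat long tin, metal with a plain paper label: diameter 62 mm, length 96 mm, about 0.26 kg. It lies on the same board in the same way. Point: its centre; axes as for the slim tin.
- short_tin_center (a point): Bystander: the short stubby tin, diameter 54 mm but only 50 mm long, on the same board, where it stays. Point: its centre; axes as for the slim tin.
- rack_load (a point): Loading point of the fixed steel rack: on the lane's centre line, level with the tops of its two rails, 68 mm above the table. x is level and points uphill, y across the lane (a loaded tin's axis lies along y), z up. Open above. Let go here, its centre its radius above this point, a tin rolls down to -x by itself (slope 8 deg). The lane ends 80 mm uphill in a 4 mm lip.
- rack_stop (a point): Foot of the rack's front stop, on the centre line at rail level, 165 mm down the lane from the loading point; axes the same. Lane 118 mm wide between walls 34 mm above the rails; a 56 mm gap between the rails leaves room for fingers. A wire guard 71 mm above the rails covers the first 78 mm. Tin centres at rest: slim x 20, z 26; fat x 71, z 41 mm.
Mind the look-alikes: they are no part of the job. What is shaped like the part that bears fat_tin_center but green or red is not meant.

How it is judged:
On the way, in this order (a step that is already met when the one before it is completed fails the run):
1. the slim tin has come to rest against the rack's front stop (x of slim_tin_center in the frame of rack_load between -0.1558 and -0.1318 m and y of slim_tin_center in the frame of rack_load between -0.018 and 0.018 m and z of slim_tin_center in the frame of rack_load between -0.007 and 0.013 m and angle between the y axis of slim_tin_center and the y axis of rack_load, either way round below 0.2 rad and linear speed of slim_tin below 0.03 m/s), for 0.2 s.
2. the fat tin has come to rest right behind it (all of step 1 and x of fat_tin_center in the frame of rack_load between -0.104 and -0.08 m and y of fat_tin_center in the frame of rack_load between -0.018 and 0.018 m and z of fat_tin_center in the frame of rack_load between 0.0084 and 0.0284 m and angle between the y axis of fat_tin_center and the y axis of rack_load, either way round below 0.2 rad and linear speed of fat_tin below 0.03 m/s), for 0.2 s.
At the end, for the whole second after the job is handed in: The slim tin rests against the rack's front stop, the fat tin right behind it, each within 12 mm along the lane, 10 mm in height and 18 mm sideways of its resting place, across the lane within 0.2 rad, both under 0.03 m/s; the short tin within 30 mm of its start (all of step 2 and distance of short_tin_center from where it was at the start of the episode below 0.03 m); the robot touches nothing.
It fails at once if the short tin is moved more than 30 mm (distance of short_tin_center from where it was at the start of the episode above 0.03 m).
It also fails if it takes over 58 s, if anything falls off the work surface, if the arm or the gripper's body presses on something with over 40 N, if the wrist force passes 120 N, or if a joint passes its speed limit or range.

### The arm

A 7-joint arm with a two-finger parallel gripper is mounted at the origin on the work surface. World frame = base frame: x ahead of the robot, y to its left, z up, the work surface at z = 0. Lengths are in m, angles in rad, forces in N, time in s.
With the tool pointing down it reaches from about 0.4 to 0.85 m from the base axis. Payload 10.4 kg.
Tool frame: the origin (TCP) lies between the finger pads; the fingertips stand manip.tcp_to_tips ahead of it and the grasp point (between the pads) lies 2 mm behind it (manip.tcp_to_tips is the distance from the TCP to the fingertips, in m); y points along the fingers, z is the direction in which the jaws open and shut, and the axes are right-handed (so a half turn about y gives the same grasp; the last joint's range is limited). The gripper opens to 85 mm and grips with 20 to 120 N. Pads are 22 mm wide; open, the fingers measure 114 mm over their backs; the gripper's body (76 mm by 85 mm) begins 54 mm behind the grasp point. The pads swing forward as they close: fully open they stand 13 mm farther back than shut.
Start: joints at [-1.297, 0.332, -0.065, 1.46, 0.022, 1.35, -0.088], TCP at [0.183, 0.598, 0.248] pointing down, gripper open.
Joint ranges: [-2.6, 2.6], [-0.5, 2.12], [-1.47, 1.34], [0.16, 2.42], [-1.27, 4.41], [0.06, 2.06], [-2.6, 2.6]. Speed limits (rad/s): [2.22, 2.22, 2.79, 2.79, 3.14, 3.14, 3.14].

### API

Orientations are given as a unit quaternion [x, y, z, w].
In Python, from workcell import manip gives the robot as it stands. The module is installed in compiled form; this text tells all that it offers.
- The arm moves only by the tool move_arm, never from a script. Its argument "increments" is a list of rows, each an object with "offset": the shift along the tool's x, y, z in m, a list of three; "yaw": the turn about the tool's y in degrees; "jaw": the closure in counts, from 0 (fully open) to 255 (shut). In form: [{"offset": [tx, ty, tz], "yaw": yaw, "jaw": jaw}, ...]. A call has 1 to 10 rows; each row is the pose to reach, as a shift and turn from the pose measured when the call began, along the tool's axes at that moment; what a row does not reach only later rows make up. A row lasts 1/12 s, in which the tool goes at most 41.7 mm and 7.16 degrees, less where a joint would pass 70% of its speed; a pose out of reach is approached as far as the arm can. A call with a gripper value outside its range is refused whole. The fingers move at their own pace and stop on an object; "squeeze" is the grip in N (left out, the last holds). Time passes only in rows, so rows that repeat a pose let the fingers close. It gives the time, the measured TCP pose, the force and the opening at its end, in the units of the state.
- manip.get_obs(): the state, without advancing time (a new reading comes with each control period).
- manip.camera(name): name is "scene" or "top"; returns a dict with "pixels" (420x560x3 uint8, red, green, blue), "depth" (420x560 float32, m along the optical axis (not along the pixel's ray), 0 where there is no reading), "intrinsics" (3x3 intrinsics, pixels), "D" ([k1, k2, p1, p2, k3] as OpenCV has them; the pictures are not rectified), "R" (3x3) and "t" (3): a world point X has camera coordinates R X + t. Camera axes: x right, y down, z forward; pixel columns grow to the right and rows downward; lengths in m; the calibration is good to about 2 mm. A picture is of the moment at which its call begins.
- manip.hand_in(): hands the job in, once; it reports no verdict.
Trained networks look in a picture, given as the dict that the camera call returned (one of the last four; its "shot" number tells which), for a name from the list of things; names that differ only in an ending like _2 or _b are one class to them, and where a whole thing is asked for, a point or a joint stands for the part that bears it (a point fixed in the world has none). Each returns a list of dicts, best first, with "confidence" (0 to 1); they miss things now and then, are a little off and sometimes report something else, mostly with a low value. They report only what shows in the picture. A call takes as long as a camera call. They do not tell look-alikes from the thing itself.
- manip.recognise(picture, query): "bbox" ([left, top, right, bottom] in pixels, round what is visible of it).
- manip.spot_point(picture, query): "centre" ([column, row] in pixels: a listed point, or the origin of a listed thing).
The state is a dict: "clock": time; "joint_pos": joint angles; "joint_velocities": joint speeds; "tau": joint torques, N m; "position": TCP position; "ee_rot": TCP orientation; "ft_force": force on the tool from outside, world axes, zero at the start; "torque": the same for the moment, N m; "grip_width": opening from 0.0 (shut) to 1.0 (fully open).
Only numpy, scipy, OpenCV 4.12 (cv2) and the standard library are available. Lean on these libraries where they do the work, as an engineer would, in place of code of your own. Each camera call takes 0.05 s, during which the arm holds its last target. There are 200 camera calls.

## Working session

There is one attempt and no reset: what is moved stays moved. The work goes in short steps, Python scripts to look and compute and a tool call to move; the robot and the scene stay as the last step left them, time stands still between calls to the robot, and variables do not carry over. Pictures are saved under pics/ and viewed, about 8 in all and at most 12, crops included, and the job is handed in when it is done.

Besides the shell and the picture viewer there is one more tool, called after "Emit:" as name(argument=value, ...) on one line, values as JSON. move_arm: Moves the arm, as the interface text tells. Its arguments: {"type":"object","properties":{"increments":{"type":"array","items":{"type":"object","properties":{"offset":{"type":"array","items":{"type":"number"}},"yaw":{"type":"number"},"jaw":{"type":"number"}}}},"squeeze":{"type":"number"}},"required":["increments"]}

```bash
mkdir -p pics; cat > h.py <<'E'
import numpy as np, cv2
from workcell import manip
def ray(c,uv):
    p=cv2.undistortPoints(np.array([[uv]],float),np.array(c["intrinsics"]),np.array(c["D"])).ravel()
    return np.array([p[0],p[1],1.0])
def world(c,uv,d=None,r=1):
    if d is None:
        u,v=int(round(uv[0])),int(round(uv[1])); w=c["depth"][max(v-r,0):v+r+1,max(u-r,0):u+r+1]; d=np.median(w[w>0])
    return np.array(c["R"]).T@(ray(c,uv)*d-np.array(c["t"]))
def onplane(c,uv,z):
    R=np.array(c["R"]);o=-R.T@np.array(c["t"]);d=R.T@ray(c,uv); return o+d*(z-o[2])/d[2]
def cloud(c):
    h,w=c["depth"].shape; v,u=np.mgrid[:h,:w]
    p=cv2.undistortPoints(np.stack([u,v],-1).reshape(-1,1,2).astype(float),np.array(c["intrinsics"]),np.array(c["D"])).reshape(h,w,2)
    P=np.dstack([p,np.ones((h,w))])*c["depth"][...,None]
    return (P-np.array(c["t"]))@np.array(c["R"])
def save(c,n): cv2.imwrite("pics/"+n,c["pixels"][...,::-1])
E
cat > a.py <<'E'
from h import *
np.set_printoptions(precision=4,suppress=True)
print(manip.tcp_to_tips, manip.get_obs())
for n in("scene","top"):
    c=manip.camera(n); save(c,n+"0.png"); print(n,"cam at",-np.array(c["R"]).T@np.array(c["t"]))
    np.save(n+"0.npy",c,allow_pickle=True)
    for q in("slim_tin_center","fat_tin_center","short_tin_center","rack_load","rack_stop"):
        for r in manip.spot_point(c,q)[:4]:
            print(q,np.round(r["centre"],1),round(r["confidence"],2),world(c,r["centre"]))
        print("  box",[(np.round(b["bbox"]),round(b["confidence"],2)) for b in manip.recognise(c,q)[:4]])
a=cv2.imread("pics/scene0.png");b=cv2.imread("pics/top0.png")
E
python3 a.py
```

```text
0.017 {'clock': 0.0, 'joint_pos': array([-1.2966,  0.3329, -0.0647,  1.461 ,  0.0216,  1.3499, -0.0885]), 'joint_velocities': array([-0.0004,  0.0008,  0.0003, -0.0024, -0.    , -0.0011, -0.0005]), 'tau': array([ -0.0006, -62.5454,   0.0488, -39.1602,   0.0161,   0.0101,
        -0.    ]), 'position': array([0.1827, 0.5973, 0.2475]), 'ee_rot': array([ 0.6998, -0.1046,  0.1045, -0.6988]), 'ft_force': array([ 0.2436,  0.257 , -0.3256]), 'torque': array([ 0.0899, -0.0475, -0.0077]), 'grip_width': 1.0008555443190372}
scene cam at [0.9631 0.6559 0.7326]
slim_tin_center [281.  283.4] 0.64 [0.5645 0.1777 0.0568]
  box [(array([255., 258., 309., 314.]), 0.86)]
fat_tin_center [379.8 319.9] 0.86 [0.4978 0.3479 0.0603]
fat_tin_center [385.9 229.7] 0.68 [0.3104 0.202  0.0506]
fat_tin_center [321.4 251.5] 0.67 [0.4662 0.1774 0.072 ]
  box [(array([357., 208., 420., 253.]), 0.94), (array([291., 224., 352., 283.]), 0.91), (array([356., 284., 404., 352.]), 0.7)]
short_tin_center [221.8 304.3] 0.75 [0.6737 0.152  0.0621]
  box [(array([204., 280., 244., 326.]), 0.71)]
rack_load [151.7 183.5] 0.93 [ 0
[... 380 characters left out ...]
ay([198., 160., 245., 183.]), 0.58)]
fat_tin_center [220.4 218.5] 0.69 [0.4452 0.1599 0.0722]
fat_tin_center [203.8 290.5] 0.67 [0.2808 0.1925 0.0612]
fat_tin_center [153.8 203.9] 0.66 [0.4747 0.315  0.0619]
  box [(array([200., 200., 244., 232.]), 0.86), (array([188., 268., 229., 314.]), 0.8), (array([130., 185., 177., 225.]), 0.66)]
short_tin_center [235.5 129.3] 0.75 [0.6537 0.1335 0.0663]
  box [(array([225., 117., 249., 144.]), 0.85)]
rack_load [383.4 160.4] 0.7 [ 0.6048 -0.2267 -0.0006]
rack_load [237.3 130.4] 0.34 [0.6513 0.1292 0.0663]
  box [(array([337., 116., 425., 239.]), 0.79)]
rack_stop [365.5 227.9] 0.69 [ 0.4344 -0.1732  0.063 ]
  box [(array([333., 116., 422., 238.]), 0.61)]
```

```bash
python3 -c "
import cv2
a=cv2.imread('pics/scene0.png');b=cv2.imread('pics/top0.png')
cv2.imwrite('pics/topc.png',cv2.resize(b[90:330,110:450],None,fx=2.3,fy=2.3,interpolation=2))
cv2.imwrite('pics/scenec.png',cv2.resize(a[120:370,95:435],None,fx=2.3,fy=2.3,interpolation=2))"
```

```text
(no output)
```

View pics/topc.png

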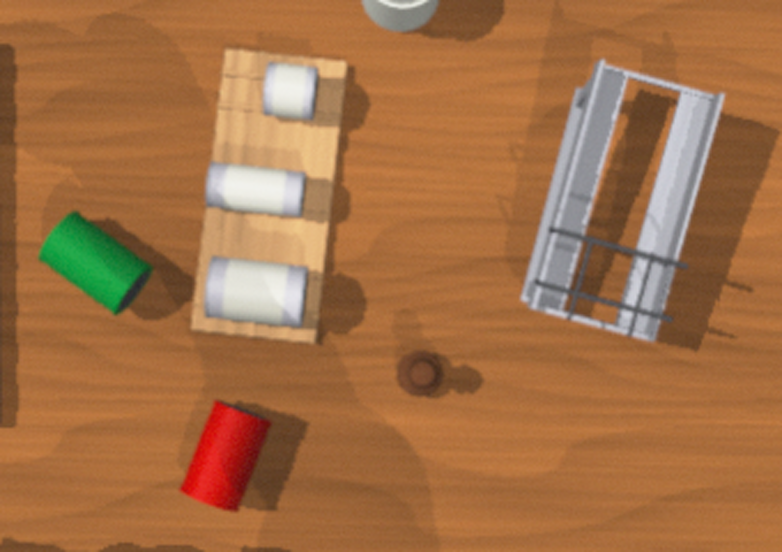

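View pics/scenec.png

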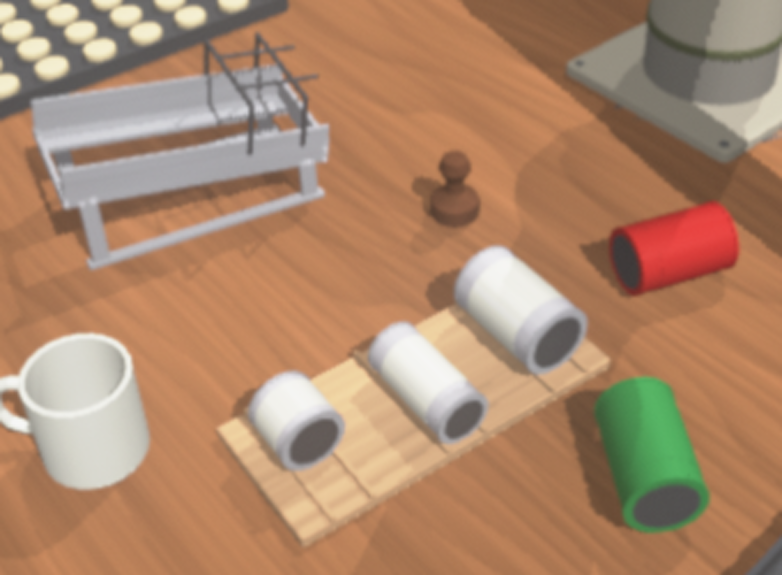

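Crop 1 (top): short tin at top px ≈(236,129), slim ≈(221,172), fat ≈(221,216), and the rack at right with its wire guard at the lower (near) end. Crop 2 (scene) shows the same row of tins.
Fat-tin candidates in top pixels are white (221,217), red (204,290) and green (154,204). The white one on the board fits, because it is metal with a paper label and lies beside the others; the enlarged crops confirm it.

```bash
cat > b.py <<'E'
from h import *
np.set_printoptions(precision=4,suppress=True)
from scipy.optimize import least_squares
cs={n:np.load(n+"0.npy",allow_pickle=True).item() for n in("top","scene")}
P={n:cloud(c) for n,c in cs.items()}
def tin(g,r,L,zc):
    for n in P:
        p=P[n].reshape(-1,3); d=p-[g[0],g[1],0]
        m=(abs(d[:,1])<.065)&(abs(d[:,0])<r+.008)&(p[:,2]>zc-.2*r)&(p[:,2]<.1)
        p=p[m]
        rect=cv2.minAreaRect(p[:,:2].astype(np.float32))
        # cylinder side fit: x0,z0,angle
        def f(q):
            a=q[2]; u=np.array([np.cos(a),np.sin(a)]); w=np.array([-u[1],u[0]])
            return np.hypot((p[:,:2]-[q[0],g[1]])@u,p[:,2]-q[1])-r
        s=least_squares(f,[g[0],zc,0],loss="soft_l1",f_scale=.002)
        a=s.x[2];w=np.array([-np.sin(a),np.cos(a)]); t=(p[:,:2]-[s.x[0],g[1]])@w
        lo,hi=np.percentile(t,[.5,99.5]); ctr=np.array([s.x[0],g[1]])+w*(lo+hi)/2
        print(n,len(p),"ctr",ctr,"z",s.x[1],"ang deg",np.degrees(a),"len",hi-lo,"rms",np.sqrt(np.mean(s.fun**2)))
tin((.551,.16),.023,.096,.039);tin((.445,.16),.031,.096,.047);tin((.654,.133),.027,.05,.043)
for n in P:
    p=P[n]; m=(p[...,2]>.03)&(p[...,2]<.15)&(p[...,0]>.3)&(p[...,0]<.75)&(p[...,1]<-.1)&(p[...,1]>-.42)
    m&=~((p[...,0]>.62)&(p[...,1]>-.16))
    q=p[m]; print(n,len(q),"rack rect",cv2.minAreaRect(q[:,:2].astype(np.float32)))
    print(np.histogram(q[:,2],bins=np.arange(.03,.15,.01)))
    im=np.zeros((420,560,3),np.uint8)
    im[...]=(np.clip((p[...,2:]-0)/.14,0,1)*255).astype(np.uint8)
    cv2.imwrite(f"pics/h_{n}.png",cv2.applyColorMap(im,cv2.COLORMAP_JET))
a=cv2.imread("pics/h_top.png")[95:255,315:445];b=cv2.imread("pics/h_scene.png")[120:250,95:250]
cv2.imwrite("pics/hm.png",np.hstack([cv2.resize(a,(390,480),interpolation=0),cv2.resize(b,(400,480),interpolation=0)]))
E
python3 b.py
```

```text
top 824 ctr [0.5588 0.1645] z 0.035848217343178765 ang deg -4.7956104751172575 len 0.09622436189124825 rms 0.0021922578526418616
scene 1252 ctr [0.5561 0.1663] z 0.035064415207928835 ang deg -4.646419671467239 len 0.09735255849764522 rms 0.003299247249853469
top 1123 ctr [0.4529 0.1603] z 0.04371111898685445 ang deg -4.47526557118329 len 0.09442963998366329 rms 0.002361941124233918
scene 1564 ctr [0.4504 0.1609] z 0.0429955165253158 ang deg -4.452015988137463 len 0.09788937304884358 rms 0.005416037917356914
top 506 ctr [0.6596 0.1324] z 0.03982978714173819 ang deg -2.6496688809129867 len 0.05106112720290305 rms 0.0028277340937956984
scene 987 ctr [0.6594 0.1342] z 0.038576312176661784 ang deg -4.195552105865629 len 0.05304583169913372 rms 0.005567875904510952
top 4105 rack rect ((0.5498700737953186, -0.20220164954662323), (0.13313189148902893, 0.25967419147491455), 76.92947387695312)
(array([ 12, 360, 735, 955, 878, 376, 202, 147, 141, 276,  23]), array([0.03, 0.04, 0.05, 0.06, 0.07, 0.08, 0.09, 0.1 , 0.11, 0.12, 0.13,
       0.14]))
scene 5041 rack rect ((0.5476328730583191, -0.20438286662101746), (0.13895760476589203, 0.26233673095703125), 76.72199249267578)
(array([  78,  283,  605,  879, 1050,  895,  571,  324,  125,  221,   10]), array([0.03, 0.04, 0.05, 0.06, 0.07, 0.08, 0.09, 0.1 , 0.11, 0.12, 0.13,
       0.14]))
```

View pics/hm.png

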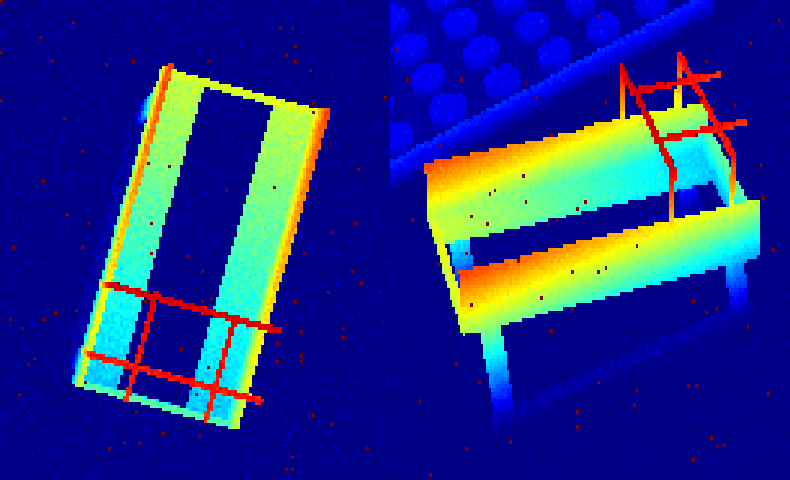

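Height map: both walls, rails and the crossbar lip at the upper (far, +x) end show clearly, and the guard is over the near end. So uphill is about world +x, turned about -13°. I'll refine the rack frame next.

```bash
cat > c.py <<'E'
from h import *
np.set_printoptions(precision=4,suppress=True)
for n in("top","scene"):
    c=np.load(n+"0.npy",allow_pickle=True).item(); p=cloud(c).reshape(-1,3)
    m=(p[:,2]>.035)&(p[:,2]<.125)&(abs(p[:,0]-.549)<.17)&(abs(p[:,1]+.203)<.13); p=p[m]
    t=np.radians(-13.1);u=np.array([np.cos(t),np.sin(t)]);v=np.array([-u[1],u[0]])
    x=(p[:,:2]-[.549,-.203])@u; y=(p[:,:2]-[.549,-.203])@v; z=p[:,2]
    rail=.068+(x-.04)*np.tan(np.radians(8))
    s=(abs(x)<.2)&(abs(y)<.09); 
    for nm,sg in(("L",1),("R",-1)):
        top=s&(z-rail>.024)&(z-rail<.042)&(sg*y>.045)&(x>-.02)&(x<.11)
        k=np.polyfit(x[top],y[top],1);print(n,nm,top.sum(),"wall slope,int",k,"pct",np.percentile(y[top],[5,50,95]),"ztop-rail",np.percentile((z-rail)[top],90))
    r=s&(abs(z-rail)<.008)&(abs(y)<.055)&(abs(y)>.03)&(x<.1)&(x>-.04)
    k=np.polyfit(x[r],z[r],1); print("rail slope deg",np.degrees(np.arctan(k[0])),"x where z=.068",(.068-k[1])/k[0])
    w=s&(abs(y)<.02)&(z-rail<.02); print("lip x",np.percentile(x[w&(x>.06)],[2,50,98]),"lip z",np.percentile(z[w&(x>.06)],50))
    w=s&(z-rail<.045)&(abs(y)<.08); print("ext x",np.percentile(x[w],[.2,99.8]))
E
python3 c.py
python3 - <<'E'
import sys;sys.path.insert(0,'.')
from h import *
from scipy.spatial.transform import Rotation as R
o=manip.get_obs();print(R.from_quat(o["ee_rot"]).as_matrix().round(3))
E
```

```text
top L 134 wall slope,int [-0.0163  0.0614] pct [0.0581 0.0609 0.063 ] ztop-rail 0.0373713249080574
top R 157 wall slope,int [-0.018  -0.0612] pct [-0.0647 -0.0619 -0.0596] ztop-rail 0.03597023228091669
rail slope deg 8.169103538696065 x where z=.068 0.046012083334064514
lip x [0.1248 0.127  0.1302] lip z 0.0825148601157198
ext x [-0.1235  0.1296]
scene L 318 wall slope,int [-0.0037  0.0595] pct [0.0562 0.0594 0.0622] ztop-rail 0.03470419010885307
scene R 257 wall slope,int [-0.0014 -0.0619] pct [-0.0656 -0.0618 -0.0586] ztop-rail 0.033713195274974884
rail slope deg 8.13416696909822 x where z=.068 0.04225305496389909
lip x [0.124  0.1271 0.1299] lip z 0.08324681302433264
ext x [-0.1258  0.1298]
[[ 0.956  0.     0.292]
 [-0.292  0.     0.956]
 [ 0.    -1.     0.   ]]
```

Emit:
move_arm(increments=[{"offset": [0.484, 0.1, -0.304], "yaw": 77.5, "jaw": 0}, {"offset": [0.484, 0.1, -0.304], "yaw": 77.5, "jaw": 0}, {"offset": [0.484, 0.1, -0.304], "yaw": 77.5, "jaw": 0}, {"offset": [0.484, 0.1, -0.304], "yaw": 77.5, "jaw": 0}, {"offset": [0.484, 0.1, -0.304], "yaw": 77.5, "jaw": 0}, {"offset": [0.484, 0.1, -0.304], "yaw": 77.5, "jaw": 0}, {"offset": [0.484, 0.1, -0.304], "yaw": 77.5, "jaw": 0}, {"offset": [0.484, 0.1, -0.304], "yaw": 77.5, "jaw": 0}, {"offset": [0.484, 0.1, -0.304], "yaw": 77.5, "jaw": 0}, {"offset": [0.484, 0.1, -0.304], "yaw": 77.5, "jaw": 0}])

```text
clock: 1.93
position: [0.4523, 0.2856, 0.1766]
ee_rot: [-0.504, 0.496, -0.495, 0.505]
ft_force: [0.7, 0.7, 0.2]
grip_width: 1.001
```

```bash
cat > go.py <<'E'
import sys
from h import *
from scipy.spatial.transform import Rotation as R
T={"slim":(.5575,.1655,-4.65),"fat":(.4517,.1607,-4.46),"load":(.5926,-.2143,-13.6)}
x,y,a=T[sys.argv[1]]; z=float(sys.argv[2]); o=manip.get_obs(); M=R.from_quat(o["ee_rot"]).as_matrix()
d=M.T@(np.array([x,y,z])-o["position"]); za=np.degrees(np.arctan2(M[1,2],M[0,2])); yaw=(za-a+90)%180-90
print("t",round(o["clock"],2),"pos",o["position"].round(4),"offset",d.round(4),"yaw",round(yaw,2),"F",o["ft_force"].round(1),"grip",round(o["grip_width"],3),"tool y",M[:,1].round(3),"q",o["joint_pos"].round(2))
E
python3 go.py slim .15
```

```text
t 1.93 pos [0.4523 0.2856 0.1766] offset [0.122  0.0265 0.103 ] yaw 5.68 F [0.7 0.7 0.2] grip 1.001 tool y [ 0.001  0.001 -1.   ] q [-0.92  0.19  0.31  1.81 -0.06  1.15 -0.58]
```

Emit:
move_arm(increments=[{"offset": [0.122, 0.0265, 0.103], "yaw": 5.7, "jaw": 0}, {"offset": [0.122, 0.0265, 0.103], "yaw": 5.7, "jaw": 0}, {"offset": [0.122, 0.0265, 0.103], "yaw": 5.7, "jaw": 0}, {"offset": [0.122, 0.0265, 0.103], "yaw": 5.7, "jaw": 0}, {"offset": [0.122, 0.0265, 0.103], "yaw": 5.7, "jaw": 0}, {"offset": [0.122, 0.0265, 0.103], "yaw": 5.7, "jaw": 0}])

```text
clock: 2.43
position: [0.5585, 0.1628, 0.1496]
ee_rot: [0.478, -0.521, 0.521, -0.478]
ft_force: [-0.2, -0.0, 0.3]
grip_width: 0.999
```

```bash
python3 go.py slim .0345
```

```text
t 2.43 pos [0.5585 0.1628 0.1496] offset [-0.0026  0.1151 -0.0013] yaw -0.28 F [-0.2 -0.   0.3] grip 0.999 tool y [ 0.    -0.001 -1.   ] q [-0.7   0.32  0.41  1.72 -0.14  1.13 -0.34]
```

Emit:
move_arm(increments=[{"offset": [-0.0026, 0.03, -0.0013], "yaw": -0.3, "jaw": 0}, {"offset": [-0.0026, 0.06, -0.0013], "yaw": -0.3, "jaw": 0}, {"offset": [-0.0026, 0.085, -0.0013], "yaw": -0.3, "jaw": 0}, {"offset": [-0.0026, 0.1, -0.0013], "yaw": -0.3, "jaw": 0}, {"offset": [-0.0026, 0.11, -0.0013], "yaw": -0.3, "jaw": 0}, {"offset": [-0.0026, 0.115, -0.0013], "yaw": -0.3, "jaw": 0}, {"offset": [-0.0026, 0.115, -0.0013], "yaw": -0.3, "jaw": 0}])

```text
clock: 3.02
position: [0.557, 0.1662, 0.0342]
ee_rot: [0.48, -0.519, 0.52, -0.479]
ft_force: [-0.0, -0.4, 0.9]
grip_width: 0.998
```

Emit:
move_arm(increments=[{"offset": [0, 0, 0], "yaw": 0, "jaw": 60}, {"offset": [0, 0, 0], "yaw": 0, "jaw": 140}, {"offset": [0, 0, 0], "yaw": 0, "jaw": 255}, {"offset": [0, 0, 0], "yaw": 0, "jaw": 255}, {"offset": [0, 0, 0], "yaw": 0, "jaw": 255}, {"offset": [0, 0, 0], "yaw": 0, "jaw": 255}, {"offset": [0, 0, 0], "yaw": 0, "jaw": 255}, {"offset": [0, 0, 0], "yaw": 0, "jaw": 255}, {"offset": [0, 0, 0], "yaw": 0, "jaw": 255}, {"offset": [0, 0, 0], "yaw": 0, "jaw": 255}], squeeze=40)

```text
clock: 3.85
position: [0.5576, 0.1666, 0.0354]
ee_rot: [0.479, -0.519, 0.52, -0.48]
ft_force: [-1.4, -0.1, 4.8]
grip_width: 0.524
```

```bash
python3 go.py slim .16
```

```text
t 3.85 pos [0.5576 0.1666 0.0354] offset [ 1.000e-03 -1.246e-01  1.000e-04] yaw 0.08 F [-1.4 -0.1  4.8] grip 0.524 tool y [ 0.001  0.    -1.   ] q [-0.67  0.47  0.37  1.8  -0.21  0.91 -0.29]
```

Emit:
move_arm(increments=[{"offset": [0, -0.02, 0], "yaw": 0, "jaw": 255}, {"offset": [0, -0.05, 0], "yaw": 0, "jaw": 255}, {"offset": [0, -0.09, 0], "yaw": 0, "jaw": 255}, {"offset": [0, -0.125, 0], "yaw": 0, "jaw": 255}, {"offset": [0, -0.145, 0], "yaw": 0, "jaw": 255}, {"offset": [0, -0.145, 0], "yaw": 0, "jaw": 255}])

```text
clock: 4.35
position: [0.5598, 0.167, 0.186]
ee_rot: [0.476, -0.519, 0.521, -0.483]
ft_force: [-0.4, 0.9, -1.1]
grip_width: 0.527
```

```bash
python3 go.py load .18
```

```text
t 4.35 pos [0.5598 0.167  0.186 ] offset [0.3775 0.0046 0.0632] yaw 9.0 F [-0.4  0.9 -1.1] grip 0.527 tool y [ 0.008  0.004 -1.   ] q [-0.72  0.29  0.42  1.68 -0.13  1.19 -0.35]
```

Emit:
move_arm(increments=[{"offset": [0.03, 0, 0.005], "yaw": 1, "jaw": 255}, {"offset": [0.068, 0, 0.011], "yaw": 2, "jaw": 255}, {"offset": [0.106, 0, 0.018], "yaw": 3, "jaw": 255}, {"offset": [0.144, 0, 0.024], "yaw": 4, "jaw": 255}, {"offset": [0.182, 0, 0.03], "yaw": 5, "jaw": 255}, {"offset": [0.22, 0, 0.037], "yaw": 6, "jaw": 255}, {"offset": [0.258, 0, 0.043], "yaw": 7, "jaw": 255}, {"offset": [0.296, 0, 0.05], "yaw": 8, "jaw": 255}, {"offset": [0.334, 0, 0.056], "yaw": 9, "jaw": 255}, {"offset": [0.365, 0.003, 0.061], "yaw": 9, "jaw": 255}])

```text
clock: 5.18
position: [0.5908, -0.2049, 0.1815]
ee_rot: [0.433, -0.555, 0.557, -0.44]
ft_force: [-0.1, -0.6, -1.6]
grip_width: 0.524
```

Emit:
move_arm(increments=[{"offset": [0.012, 0, 0.002], "yaw": 0, "jaw": 255}, {"offset": [0.012, 0, 0.002], "yaw": 0, "jaw": 255}, {"offset": [0.012, 0, 0.002], "yaw": 0, "jaw": 255}])

```text
clock: 5.43
position: [0.5893, -0.2175, 0.1808]
ee_rot: [0.433, -0.556, 0.557, -0.439]
ft_force: [-0.7, 1.3, -1.8]
grip_width: 0.529
```

```bash
python3 go.py load .094; python3 - <<'E'
from h import *
a=[manip.camera(n) for n in("top","scene")]
A=cv2.resize(a[0]["pixels"][95:255,315:445,::-1],(390,480),interpolation=2);B=cv2.resize(a[1]["pixels"][60:250,85:245,::-1],(404,480),interpolation=2)
cv2.imwrite("pics/v1.png",np.hstack([A,B]))
E
```

```text
t 5.43 pos [ 0.5893 -0.2175  0.1808] offset [-0.0035  0.0868  0.0019] yaw -0.26 F [-0.7  1.3 -1.8] grip 0.529 tool y [ 0.007  0.004 -1.   ] q [-0.19  0.42  0.61  1.57 -0.26  1.22  0.23]
```

View pics/v1.png

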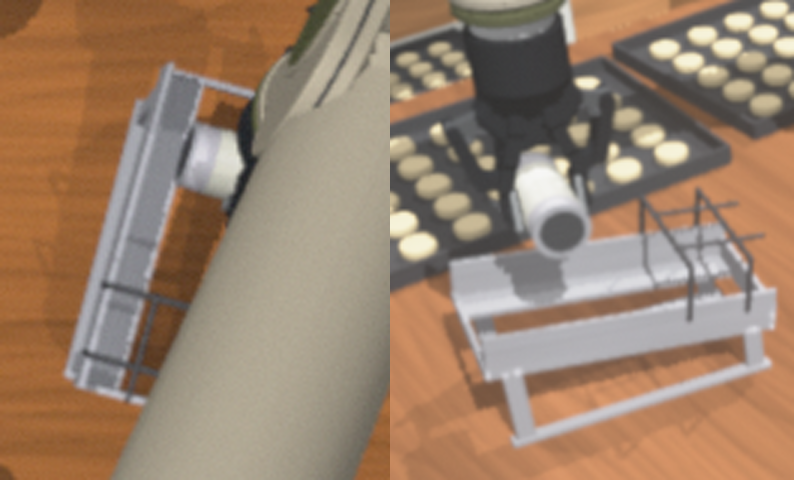

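View v1: the slim tin is held level between the pads above the rack's upper part (top crop ≈(210,160), scene crop ≈(550,210)), with its axis across the lane. Lowering it now.

Emit:
move_arm(increments=[{"offset": [-0.0035, 0.02, 0.002], "yaw": -0.3, "jaw": 255}, {"offset": [-0.0035, 0.045, 0.002], "yaw": -0.3, "jaw": 255}, {"offset": [-0.0035, 0.065, 0.002], "yaw": -0.3, "jaw": 255}, {"offset": [-0.0035, 0.078, 0.002], "yaw": -0.3, "jaw": 255}, {"offset": [-0.0035, 0.084, 0.002], "yaw": -0.3, "jaw": 255}, {"offset": [-0.0035, 0.087, 0.002], "yaw": -0.3, "jaw": 255}, {"offset": [-0.0035, 0.087, 0.002], "yaw": -0.3, "jaw": 255}])

```text
clock: 6.12
position: [0.5939, -0.2115, 0.0943]
ee_rot: [0.435, -0.554, 0.555, -0.442]
ft_force: [0.2, -0.0, -1.5]
grip_width: 0.527
```

```bash
python3 go.py load .093
```

```text
t 6.12 pos [ 0.5939 -0.2115  0.0943] offset [ 0.0031  0.0013 -0.0006] yaw 0.29 F [ 0.2 -0.  -1.5] grip 0.527 tool y [ 0.008  0.005 -1.   ] q [-0.16  0.51  0.57  1.65 -0.32  1.07  0.27]
```

Emit:
move_arm(increments=[{"offset": [0.002, 0.0012, 0], "yaw": 0, "jaw": 255}, {"offset": [0.002, 0.0012, 0], "yaw": 0, "jaw": 255}, {"offset": [0.002, 0.0012, 0], "yaw": 0, "jaw": 100}, {"offset": [0.002, 0.0012, 0], "yaw": 0, "jaw": 50}, {"offset": [0.002, 0.0012, 0], "yaw": 0, "jaw": 0}, {"offset": [0.002, 0.0012, 0], "yaw": 0, "jaw": 0}, {"offset": [0.002, 0.0012, 0], "yaw": 0, "jaw": 0}, {"offset": [0.002, 0.0012, 0], "yaw": 0, "jaw": 0}, {"offset": [0.002, 0.0012, 0], "yaw": 0, "jaw": 0}, {"offset": [0.002, 0.0012, 0], "yaw": 0, "jaw": 0}])

```text
clock: 6.95
position: [0.5934, -0.2134, 0.0931]
ee_rot: [0.435, -0.554, 0.555, -0.442]
ft_force: [-0.5, 0.4, 0.3]
grip_width: 1.003
```

Emit:
move_arm(increments=[{"offset": [0, -0.01, 0], "yaw": 0, "jaw": 0}, {"offset": [0, -0.02, 0], "yaw": 0, "jaw": 0}, {"offset": [0, -0.03, 0], "yaw": 0, "jaw": 0}, {"offset": [0, -0.04, 0], "yaw": 0, "jaw": 0}, {"offset": [0, -0.05, 0], "yaw": 0, "jaw": 0}, {"offset": [0, -0.07, 0], "yaw": 0, "jaw": 0}, {"offset": [0, -0.09, 0], "yaw": 0, "jaw": 0}, {"offset": [0, -0.09, 0], "yaw": 0, "jaw": 0}, {"offset": [0, -0.09, 0], "yaw": 0, "jaw": 0}, {"offset": [0, -0.09, 0], "yaw": 0, "jaw": 0}])

```text
clock: 7.78
position: [0.5926, -0.2137, 0.1831]
ee_rot: [0.435, -0.554, 0.555, -0.442]
ft_force: [-0.1, 0.0, -0.7]
grip_width: 0.996
```

```bash
python3 go.py fat .17; python3 - <<'E'
from h import *
c=manip.camera("scene")
B=cv2.resize(c["pixels"][100:350,85:435,::-1],None,fx=2.2,fy=2.2,interpolation=2)
cv2.imwrite("pics/v2.png",B)
print([(np.round(r["centre"]),r["confidence"],world(c,r["centre"])) for r in manip.spot_point(c,"slim_tin_center")])
E
```

```text
t 7.78 pos [ 0.5926 -0.2137  0.1831] offset [-0.3318  0.0138 -0.2233] yaw -8.85 F [-0.1  0.  -0.7] grip 0.996 tool y [ 0.008  0.005 -1.   ] q [-0.19  0.42  0.61  1.57 -0.26  1.23  0.24]
[(array([213., 167.]), 0.9, array([ 0.47226501, -0.16069911,  0.09028458]))]
```

View pics/v2.png

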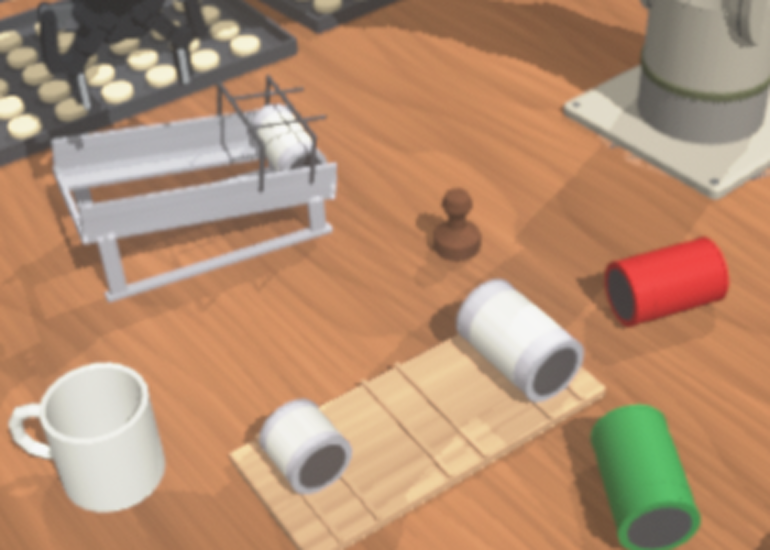

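View v2: the slim tin is at the front of the rack beside the stop (crop ≈(283,135)), and the fat and short tins are still on the board. Next, the fat tin.

Emit:
move_arm(increments=[{"offset": [-0.332, 0.008, -0.223], "yaw": -8.9, "jaw": 0}, {"offset": [-0.332, 0.008, -0.223], "yaw": -8.9, "jaw": 0}, {"offset": [-0.332, 0.008, -0.223], "yaw": -8.9, "jaw": 0}, {"offset": [-0.332, 0.008, -0.223], "yaw": -8.9, "jaw": 0}, {"offset": [-0.332, 0.008, -0.223], "yaw": -8.9, "jaw": 0}, {"offset": [-0.332, 0.008, -0.223], "yaw": -8.9, "jaw": 0}, {"offset": [-0.332, 0.008, -0.223], "yaw": -8.9, "jaw": 0}, {"offset": [-0.332, 0.008, -0.223], "yaw": -8.9, "jaw": 0}, {"offset": [-0.332, 0.008, -0.223], "yaw": -8.9, "jaw": 0}, {"offset": [-0.332, 0.008, -0.223], "yaw": -8.9, "jaw": 0}])

```text
clock: 8.72
position: [0.4493, 0.1648, 0.1748]
ee_rot: [-0.479, 0.518, -0.518, 0.484]
ft_force: [0.9, 1.1, -0.7]
grip_width: 0.998
```

```bash
python3 go.py fat .15; python3 - <<'E'
from h import *
for n in("top","scene"):
    c=manip.camera(n); p=cloud(c).reshape(-1,3)
    t=np.radians(-13.6);d=p[:,:2]-[.5926,-.2143];x=d@[np.cos(t),np.sin(t)];y=d@[-np.sin(t),np.cos(t)];z=p[:,2]-.068
    m=(abs(y)<.052)&(x>-.19)&(x<.05)&(z-x*np.tan(np.radians(8))>.01)&(z-x*np.tan(np.radians(8))<.06)
    if m.sum(): print(n,m.sum(),"x",np.percentile(x[m],[1,50,99]).round(3),"y",np.percentile(y[m],[1,99]).round(3),"zmax",np.percentile(z[m],98).round(3))
E
```

```text
t 8.72 pos [0.4493 0.1648 0.1748] offset [0.0041 0.0248 0.0026] yaw 0.27 F [ 0.9  1.1 -0.7] grip 0.998 tool y [ 0.005  0.006 -1.   ] q [-0.77  0.05  0.33  1.95 -0.02  1.13 -0.5 ]
top 823 x [-0.168 -0.149 -0.12 ] y [-0.048  0.049] zmax 0.029
scene 550 x [-0.164 -0.137 -0.121] y [-0.05   0.048] zmax 0.028
```

Emit:
move_arm(increments=[{"offset": [0.004, 0.02, 0.0025], "yaw": 0.3, "jaw": 0}, {"offset": [0.004, 0.045, 0.0025], "yaw": 0.3, "jaw": 0}, {"offset": [0.004, 0.075, 0.0025], "yaw": 0.3, "jaw": 0}, {"offset": [0.004, 0.1, 0.0025], "yaw": 0.3, "jaw": 0}, {"offset": [0.004, 0.118, 0.0025], "yaw": 0.3, "jaw": 0}, {"offset": [0.004, 0.128, 0.0025], "yaw": 0.3, "jaw": 0}, {"offset": [0.004, 0.133, 0.0025], "yaw": 0.3, "jaw": 0}, {"offset": [0.004, 0.133, 0.0025], "yaw": 0.3, "jaw": 0}])

```text
clock: 9.48
position: [0.452, 0.1615, 0.041]
ee_rot: [-0.479, 0.519, -0.518, 0.483]
ft_force: [-1.2, 1.1, 0.7]
grip_width: 1.001
```

Emit:
move_arm(increments=[{"offset": [0, 0, 0], "yaw": 0, "jaw": 40}, {"offset": [0, 0, 0], "yaw": 0, "jaw": 80}, {"offset": [0, 0, 0], "yaw": 0, "jaw": 255}, {"offset": [0, 0, 0], "yaw": 0, "jaw": 255}, {"offset": [0, 0, 0], "yaw": 0, "jaw": 255}, {"offset": [0, 0, 0], "yaw": 0, "jaw": 255}, {"offset": [0, 0, 0], "yaw": 0, "jaw": 255}, {"offset": [0, 0, 0], "yaw": 0, "jaw": 255}, {"offset": [0, 0, 0], "yaw": 0, "jaw": 255}, {"offset": [0, 0, 0], "yaw": 0, "jaw": 255}], squeeze=45)

```text
clock: 10.32
position: [0.4519, 0.1618, 0.0422]
ee_rot: [-0.479, 0.519, -0.518, 0.483]
ft_force: [-6.2, -0.9, 7.9]
grip_width: 0.715
```

```bash
python3 go.py fat .19
```

```text
t 10.32 pos [0.4519 0.1618 0.0422] offset [ 0.0002 -0.1478  0.0003] yaw 0.16 F [-6.2 -0.9  7.9] grip 0.715 tool y [ 0.004  0.005 -1.   ] q [-0.73  0.25  0.33  2.07 -0.11  0.84 -0.42]
```

Emit:
move_arm(increments=[{"offset": [0, -0.02, 0], "yaw": 0, "jaw": 255}, {"offset": [0, -0.05, 0], "yaw": 0, "jaw": 255}, {"offset": [0, -0.09, 0], "yaw": 0, "jaw": 255}, {"offset": [0, -0.125, 0], "yaw": 0, "jaw": 255}, {"offset": [0, -0.148, 0], "yaw": 0, "jaw": 255}, {"offset": [0, -0.148, 0], "yaw": 0, "jaw": 255}])

```text
clock: 10.82
position: [0.4538, 0.1619, 0.1961]
ee_rot: [0.475, -0.518, 0.519, -0.486]
ft_force: [0.1, 1.1, -1.3]
grip_width: 0.712
```

```bash
python3 go.py load .19
```

```text
t 10.82 pos [0.4538 0.1619 0.1961] offset [0.3648 0.0038 0.1667] yaw 9.27 F [ 0.1  1.1 -1.3] grip 0.712 tool y [ 0.012  0.011 -1.   ] q [-0.77  0.03  0.34  1.93 -0.02  1.17 -0.49]
```

Emit:
move_arm(increments=[{"offset": [0.03, 0, 0.014], "yaw": 1, "jaw": 255}, {"offset": [0.065, 0, 0.03], "yaw": 2, "jaw": 255}, {"offset": [0.1, 0, 0.046], "yaw": 3, "jaw": 255}, {"offset": [0.135, 0, 0.062], "yaw": 4, "jaw": 255}, {"offset": [0.17, 0, 0.078], "yaw": 5, "jaw": 255}, {"offset": [0.205, 0, 0.094], "yaw": 6, "jaw": 255}, {"offset": [0.24, 0, 0.11], "yaw": 7, "jaw": 255}, {"offset": [0.275, 0, 0.126], "yaw": 8, "jaw": 255}, {"offset": [0.31, 0, 0.142], "yaw": 9, "jaw": 255}, {"offset": [0.343, 0, 0.157], "yaw": 9.3, "jaw": 255}])

```text
clock: 11.65
position: [0.5847, -0.1939, 0.1936]
ee_rot: [-0.431, 0.556, -0.556, 0.442]
ft_force: [0.8, 1.1, -2.9]
grip_width: 0.703
```

Emit:
move_arm(increments=[{"offset": [0.016, 0, 0.008], "yaw": 0, "jaw": 255}, {"offset": [0.016, 0, 0.008], "yaw": 0, "jaw": 255}, {"offset": [0.016, 0, 0.008], "yaw": 0, "jaw": 255}])

```text
clock: 11.9
position: [0.5881, -0.2129, 0.1927]
ee_rot: [-0.431, 0.557, -0.556, 0.441]
ft_force: [-0.1, 0.4, -2.2]
grip_width: 0.712
```

```bash
python3 go.py load .1005
```

```text
t 11.9 pos [ 0.5881 -0.2129  0.1927] offset [0.0014 0.0923 0.004 ] yaw -0.23 F [-0.1  0.4 -2.2] grip 0.712 tool y [ 0.011  0.01  -1.   ] q [-0.21  0.41  0.64  1.57 -0.27  1.24  0.24]
```

Emit:
move_arm(increments=[{"offset": [0.0014, 0.02, 0.004], "yaw": -0.2, "jaw": 255}, {"offset": [0.0014, 0.045, 0.004], "yaw": -0.2, "jaw": 255}, {"offset": [0.0014, 0.068, 0.004], "yaw": -0.2, "jaw": 255}, {"offset": [0.0014, 0.082, 0.004], "yaw": -0.2, "jaw": 255}, {"offset": [0.0014, 0.089, 0.004], "yaw": -0.2, "jaw": 255}, {"offset": [0.0014, 0.092, 0.004], "yaw": -0.2, "jaw": 255}, {"offset": [0.0014, 0.092, 0.004], "yaw": -0.2, "jaw": 255}, {"offset": [0.0014, 0.092, 0.004], "yaw": -0.2, "jaw": 255}])

```text
clock: 12.57
position: [0.5933, -0.2143, 0.1019]
ee_rot: [0.432, -0.556, 0.556, -0.443]
ft_force: [0.7, -0.7, -0.7]
grip_width: 0.711
```

```bash
python3 go.py load .0995
```

```text
t 12.57 pos [ 0.5933 -0.2143  0.1019] offset [ 0.0002  0.0024 -0.0007] yaw -0.02 F [ 0.7 -0.7 -0.7] grip 0.711 tool y [ 0.012  0.01  -1.   ] q [-0.18  0.51  0.6   1.64 -0.34  1.08  0.28]
```

Emit:
move_arm(increments=[{"offset": [0, 0.001, 0], "yaw": 0, "jaw": 255}, {"offset": [0, 0.001, 0], "yaw": 0, "jaw": 60}, {"offset": [0, 0.001, 0], "yaw": 0, "jaw": 40}, {"offset": [0, 0.001, 0], "yaw": 0, "jaw": 20}, {"offset": [0, 0.001, 0], "yaw": 0, "jaw": 0}, {"offset": [0, 0.001, 0], "yaw": 0, "jaw": 0}, {"offset": [0, 0.001, 0], "yaw": 0, "jaw": 0}, {"offset": [0, 0.001, 0], "yaw": 0, "jaw": 0}, {"offset": [0, 0.001, 0], "yaw": 0, "jaw": 0}])

```text
clock: 13.32
position: [0.5932, -0.2144, 0.1009]
ee_rot: [-0.432, 0.556, -0.556, 0.443]
ft_force: [0.8, -0.1, 0.8]
grip_width: 0.996
```

Emit:
move_arm(increments=[{"offset": [0, -0.008, 0], "yaw": 0, "jaw": 0}, {"offset": [0, -0.016, 0], "yaw": 0, "jaw": 0}, {"offset": [0, -0.024, 0], "yaw": 0, "jaw": 0}, {"offset": [0, -0.032, 0], "yaw": 0, "jaw": 0}, {"offset": [0, -0.04, 0], "yaw": 0, "jaw": 0}, {"offset": [0, -0.05, 0], "yaw": 0, "jaw": 0}, {"offset": [0, -0.07, 0], "yaw": 0, "jaw": 0}, {"offset": [0, -0.09, 0], "yaw": 0, "jaw": 0}, {"offset": [0, -0.1, 0], "yaw": 0, "jaw": 0}, {"offset": [0, -0.1, 0], "yaw": 0, "jaw": 0}])

```text
clock: 14.15
position: [0.5931, -0.216, 0.2039]
ee_rot: [0.431, -0.555, 0.557, -0.444]
ft_force: [0.4, -0.2, 0.0]
grip_width: 1.005
```

Emit:
move_arm(increments=[{"offset": [-0.1, 0, 0], "yaw": 0, "jaw": 0}, {"offset": [-0.15, 0, 0], "yaw": 0, "jaw": 0}, {"offset": [-0.2, 0, 0], "yaw": 0, "jaw": 0}, {"offset": [-0.2, 0, 0], "yaw": 0, "jaw": 0}, {"offset": [-0.2, 0, 0], "yaw": 0, "jaw": 0}, {"offset": [-0.2, 0, 0], "yaw": 0, "jaw": 0}, {"offset": [-0.2, 0, 0], "yaw": 0, "jaw": 0}, {"offset": [-0.2, 0, 0], "yaw": 0, "jaw": 0}, {"offset": [-0.2, 0, 0], "yaw": 0, "jaw": 0}, {"offset": [-0.2, 0, 0], "yaw": 0, "jaw": 0}])

```text
clock: 14.98
position: [0.6398, -0.0235, 0.2062]
ee_rot: [0.43, -0.555, 0.558, -0.443]
ft_force: [-0.2, 0.4, -0.2]
grip_width: 1.004
```

```bash
cat > chk.py <<'E'
from h import *
cs=[manip.camera(n) for n in("top","scene")]
for c in cs:
    p=cloud(c).reshape(-1,3)
    t=np.radians(-13.6);d=p[:,:2]-[.5926,-.2143];x=d@[np.cos(t),np.sin(t)];y=d@[-np.sin(t),np.cos(t)];z=p[:,2]-.068
    h=z-x*np.tan(np.radians(8))
    for lo,hi in((-.19,-.121),(-.121,.06)):
        m=(abs(y)<.052)&(x>lo)&(x<hi)&(h>.01)&(h<.066)
        if m.sum(): print(m.sum(),"x",np.percentile(x[m],[1,50,99]).round(3),"y",np.percentile(y[m],[1,99]).round(3),"zmax",np.percentile(z[m],98).round(3))
A=cv2.resize(cs[0]["pixels"][95:255,315:445,::-1],(390,480),interpolation=2);B=cv2.resize(cs[1]["pixels"][120:350,85:275,::-1],(396,480),interpolation=2)
cv2.imwrite("pics/v3.png",np.hstack([A,B])); print(manip.get_obs()["clock"])
E
python3 chk.py
```

```text
809 x [-0.168 -0.149 -0.121] y [-0.048  0.049] zmax 0.028
1110 x [-0.121 -0.091 -0.061] y [-0.046  0.051] zmax 0.052
369 x [-0.166 -0.142 -0.122] y [-0.047  0.049] zmax 0.028
583 x [-0.12  -0.074 -0.061] y [-0.046  0.05 ] zmax 0.05
15.0833
```

View pics/v3.png

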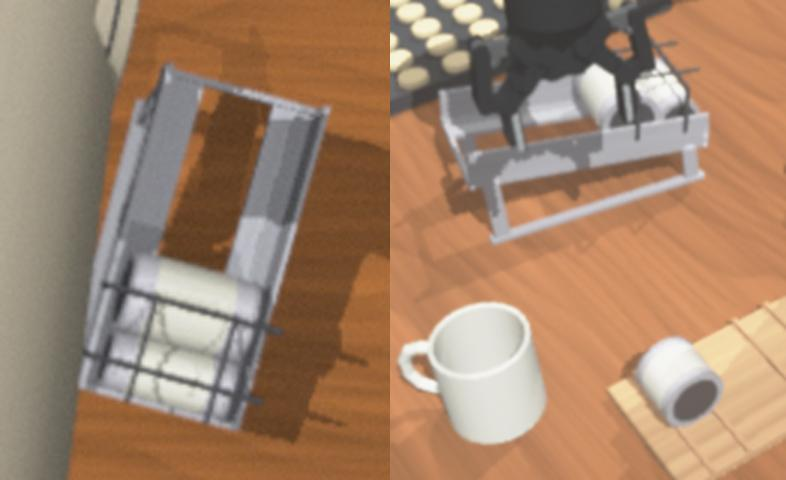

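View v3: the slim tin lies against the stop (top crop ≈(170,375)) and the fat tin right behind it (≈(195,300)), both across the lane. The short tin is on the board. I'll let it settle briefly, check once more and hand in.

Emit:
move_arm(increments=[{"offset": [0, 0, 0], "yaw": 0, "jaw": 0}, {"offset": [0, 0, 0], "yaw": 0, "jaw": 0}, {"offset": [0, 0, 0], "yaw": 0, "jaw": 0}, {"offset": [0, 0, 0], "yaw": 0, "jaw": 0}, {"offset": [0, 0, 0], "yaw": 0, "jaw": 0}, {"offset": [0, 0, 0], "yaw": 0, "jaw": 0}])

```text
clock: 15.58
position: [0.64, -0.0228, 0.2063]
ee_rot: [0.43, -0.555, 0.557, -0.443]
ft_force: [0.2, -0.3, -0.8]
grip_width: 0.995
```

```bash
python3 chk.py; python3 -c "
from h import *
c=manip.camera('top');print([world(c,r['centre']) for r in manip.spot_point(c,'short_tin_center')[:1]]);c=manip.camera('scene');print([world(c,r['centre']) for r in manip.spot_point(c,'short_tin_center')[:1]])
print(manip.hand_in())"
```

```text
804 x [-0.168 -0.149 -0.121] y [-0.048  0.049] zmax 0.029
1101 x [-0.121 -0.091 -0.061] y [-0.046  0.051] zmax 0.052
370 x [-0.165 -0.142 -0.122] y [-0.046  0.049] zmax 0.028
581 x [-0.119 -0.074 -0.061] y [-0.046  0.051] zmax 0.051
15.6833
[array([0.65349844, 0.12658642, 0.06521165])]
[array([0.67090505, 0.14771143, 0.06358691])]
the job is handed in; nothing more can be done
None
```

I loaded the slim tin first and then the fat tin at the rack's upper end. Both rolled down into the right order, and I handed the job in at about 16 s. The hand-in gives no verdict, so these are my own last measurements:

| Check | Measured | Target |
|---|---|---|
| Slim tin along the lane (rack_load x) | about -0.144 m, against the stop | -0.156 to -0.132 m |
| Fat tin along the lane | about -0.092 m, right behind it | -0.104 to -0.080 m |
| Sideways offset, both tins | within about 3 mm of the centre line | within 18 mm |

- **At rest:** two checks about 0.6 s apart gave the same positions. I did not compute either tin's angle; the pictures show both lying across the lane.
- **Short tin:** the two cameras' point readings differ by about 27 mm, mostly because they see different parts of its surface. Each camera's reading moved only about 5–7 mm from its own first one, which is within the network's error. The arm never went near the short tin after lifting the slim tin beside it.
- **Robot:** it finished clear of everything, with about 0 N on the tool.

No check failed.

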